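# Release the ratchet jar clamp and take the jar out

### The arm

A 6-joint arm with a two-finger parallel gripper is mounted at the origin on a cart in front of the work surface, level with it; the furniture and walls round the work are solid. World frame = base frame: x ahead of the robot, y to its left, z up, the work surface at z = 0. Lengths are in m, angles in rad, forces in N, time in s.
With the tool pointing down it reaches from about 0.325 to 0.85 m from the base axis. Payload 15.5 kg.
Tool frame: the origin (TCP) lies at the very end of the fingers, on their centre line; the grasp point (between the pads) lies 19 mm behind it; z points along the fingers, y is the line along which they close (so a half turn about z gives the same grasp; the last joint's range is limited). The gripper opens to 91 mm and grips with 3 to 60 N. Pads are 32 mm wide; open, the fingers measure 118 mm over their backs; the gripper's body (76 mm by 178 mm) begins 60 mm behind the grasp point.
Start: joints at [-1.341, 0.494, 1.345, -0, 1.302, -0.096], TCP at [0.199, -0.592, 0.214] pointing down, gripper open.
Joint ranges: [-2.91, 2.91], [-0.82, 2.16], [0.22, 2.67], [-1.22, 4.37], [0.12, 2.79], [-3.08, 3.08]. Speed limits (rad/s): [1.89, 1.89, 2.57, 3.01, 3.01, 3.01].

### API

Orientations are given as a unit quaternion [x, y, z, w].
In Python, from rig import read_state, capture, order gives the robot as it stands.
- The arm moves only by the tool send_rows, never from a script. Its argument "plan" is a list of rows, each a list of 3 entries, a list of its own where there are three numbers: the shift along the tool's x, y, z normalised to -1 to 1, where 1 is 500 mm, then the turn, a rotation vector about the tool's x, y, z normalised to -1 to 1, where 1 is 30 degrees, then the opening, from -1 (shut) to 1 (fully open). In form: [[[dx, dy, dz], [ax, ay, az], grip], ...]. A call has 1 to 8 rows; each row is the pose to reach, as a shift and turn from the pose commanded when the call began, along the tool's axes at that moment; what a row does not reach only later rows make up. A row lasts 1/12 s, in which the tool goes at most 41.7 mm and 7.16 degrees, less where a joint would pass 70% of its speed; a pose out of reach is approached as far as the arm can. A call with a number of a shift or a turn outside -1 to 1 is refused whole. A call with a gripper value outside its range is refused whole. The fingers move at their own pace and stop on an object; "force" is the grip in N (left out, the last holds). Time passes only in rows, so rows that repeat a pose let the fingers close. It gives the time, the measured TCP pose, the force, the opening and the grip force at its end, in the units of the state.
- read_state(): the state, without advancing time (a new reading comes with each control period).
- capture(name): name is "side" or "top" or "wrist"; returns a dict with "pixels" (384x512x3 uint8, blue, green, red), "K" (3x3 intrinsics, pixels), "eye" and "attitude" of the camera in the world. Camera axes: x right, y down, z forward; pixel columns grow to the right and rows downward; lengths in m; the calibration is good to about 2 mm. A picture is of the moment at which its call begins. There is no depth.
- order.hand_in(): hands the job in; it is judged then, once.
The state is a dict: "time": time; "joint_pos": joint angles; "qvel": joint speeds; "joint_efforts": joint torques, N m; "ee_pos": TCP position; "orientation": TCP orientation; "contact_force": force on the tool from outside, world axes, zero at the start; "wrist_torque": the same for the moment, N m; "opening": finger opening in m; "gripper_force": force on a finger pad.
Only numpy, scipy, OpenCV 4.12 (cv2) and the standard library are available. Lean on these libraries where they do the work, as an engineer would, in place of code of your own. Each camera call takes 0.05 s, during which the arm holds its last target. There are 200 camera calls.

### The job

Lift the spring pawl off the ratchet wheel by pressing down the thumb bar of its release lever, gently and without forcing it against its stop, and keep it off, leaving the jar where it stands, until the wheel has run all the way back and the jaw is fully open. Then let the lever go, lift the clamped jar out and stand it upright in the empty tray without dropping it or tipping it over, and leave the other things undisturbed.

Things in the scene. Friction and masses are not known exactly. Their poses are not given: they have to be found in the camera images.
- clamp: Fixed ratchet jar clamp: grey base plate 100 (x) x 240 (y) x 12 mm, origin under its centre. Along y: dark V block at the -y end, jar, dark sliding jaw (V block and jaw tops 39 mm high), toothed wheel upright between two aluminium cheeks, axle along x at y +46, z 42 mm. Jaw opens to +y. The jar's axis is at x 0, y -50 mm, its underside at z 12. Nothing but the jar is higher than 85 mm.
- clamp_pawl: Dark steel pawl hooked over the wheel, 9 mm wide; origin on its pin (clamp frame y +88, z 64 mm; axis along x). Its nose, 42 mm to -y of the pin, is held in the teeth by a spring and the tooth load; the release lever lifts it. Let go early, it catches the next tooth; press again. It springs back by itself. Over 20 N from the robot on the pawl or its lever does damage.
- clamp_wheel (a joint): Angle (rad) of the 56 mm, 12-tooth ratchet wheel: 0 = clamped, jaw on the jar; grows as it backs off; 1.51 = its end stop, jaw fully open (24 mm back). A spring drives it back by itself while the pawl is off; the full run takes about 1 to 3 s. Caught by the pawl on the way it stands near 0.52 or 1.05.
- jar: The jar in the clamp: round glass, 54 mm diameter, 80 mm high with its screw cap (46 mm wide, top 20 mm, fixed to it), 0.09 to 0.18 kg, upright. Origin: centre of its underside, z up along its axis. It stands on the 12 mm clamp plate; its top 50 mm are free above the jaws.
- tray: Empty square open steel tray fixed to the worktop, 110 x 110 x 18 mm outside, walls and floor 4 mm thick (inside 102 x 102 mm). Origin: centre of its underside, on the worktop.
- grease_tin: Bystander: round tin, 64 mm diameter, 33 mm high. Origin: centre of its underside.
- brass_weight: Bystander: brass knob weight, 32 mm diameter, 42 mm high. Origin: centre of its underside.
- crucible: Bystander: small crucible, 25 mm diameter, 26 mm high, between clamp and tray. Origin: centre of its underside.
- clamp_thumb: Release lever on the pawl's pin (origin), pointing to +y. Pressing its thumb bar down first takes up free play (1 to 2 N), then lifts the pawl: 6 to 12 N break it out of the loaded tooth, 3 to 6 N hold it off. The play depends on a small set screw and is unknown: 1 to 10 mm of bar travel. After the play the nose is clear in about 4 mm, and a hard stop follows 1 to 1.5 mm later.
- thumb_bar (a point): Crest of the thumb bar, a round cross bar (12 mm thick, 28 mm long along the clamp's x) on the release lever's +y end, 38 mm from the pin: the point to press, at mid length, 84 mm above the worktop at rest. Free space above it and to +y. z up at rest.
Not all that is in view belongs to the job. Leave any brown or pink look-alike of the jar alone.

How it is judged:
On the way:
1. the wheel has run back to its stop while the jar still stands in the clamp (value of joint clamp_wheel above 1.42 rad and distance of jar from where it was at the start of the episode below 0.015 m), for 0.2 s.
At the end, for the whole second after the job is handed in: The wheel is back at its stop (over 1.42 rad), and the jar stands upright (within 0.1 rad) and at rest on the tray's floor (underside less than 9 mm above the tray's underside, axis within 35 mm of the tray's centre) (value of joint clamp_wheel above 1.42 rad and horizontal distance between jar and tray below 0.035 m and z of jar in the frame of tray below 0.009 m and angle between jar's own z axis and vertical below 0.1 rad and linear speed of jar below 0.02 m/s); the robot touches nothing.
It fails at once if the robot pushes the pawl or its release lever with more than 20 N (contact force between any of the fingers, the arm and clamp_pawl above 20 N or contact force between any of the fingers, the arm and clamp_thumb above 20 N).
It fails at once if the jar is tipped by more than 0.5 rad (angle between jar's own z axis and vertical above 0.5 rad).
It fails at once if the jar is dropped (falls faster than 0.5 m/s out of the fingers) (linear speed of jar above 0.5 m/s and contact force between the fingers and jar below 0.1 N).
It fails at once if a bystander is pushed by more than 15 mm (distance of any of grease_tin, brass_weight, crucible from where it was at the start of the episode above 0.015 m).
It also fails if it takes over 72 s, if anything falls off the work surface, if the arm or the gripper's body presses on something with over 40 N, if the wrist force passes 120 N, or if a joint passes its speed limit or range.

## Working session

There is one attempt and no reset: what is moved stays moved. The work goes in short steps, Python scripts to look and compute and a tool call to move; the robot and the scene stay as the last step left them, time stands still between calls to the robot, and variables do not carry over. Pictures are saved under pics/ and viewed, at most 12 in all, crops included, and the job is handed in when it is done.

Besides the shell and the picture viewer there is one more tool, called after "Emit:" by a JSON object that holds its "method" and its "body". send_rows: Moves the arm, as the interface text tells. Its arguments: {"type":"object","properties":{"plan":{"type":"array"},"force":{"type":"number"}},"required":["plan"]}

```bash
mkdir -p pics; ls
python3 - <<'E'
from rig import read_state,capture
import cv2,numpy as np
s=read_state();print({k:np.round(v,3).tolist() for k,v in s.items()})
for n in("top","side"):
    c=capture(n);cv2.imwrite(f"pics/{n}0.png",c["pixels"]);np.savez(f"{n}0.npz",**c);print(n,c["K"],c["eye"],c["attitude"])
E
```

```text
pics
{'time': 0.0, 'joint_pos': [-1.342, 0.494, 1.346, 0.0, 1.303, -0.095], 'qvel': [-0.0, 0.0, -0.0, -0.001, 0.002, -0.002], 'joint_efforts': [0.003, -87.883, -38.185, 0.071, 0.054, -0.0], 'ee_pos': [0.199, -0.592, 0.213], 'orientation': [0.987, 0.162, -0.0, -0.001], 'contact_force': [0.001, -0.149, -0.048], 'wrist_torque': [-0.014, 0.036, 0.003], 'gripper_force': 0.0, 'opening': 0.091}
top [[469.53860945   0.         252.27410506]
 [  0.         469.53860945 181.81147513]
 [  0.           0.           1.        ]] [ 0.27947257 -0.03658331  1.64621054] [ 0.70653374 -0.70295168  0.06132805 -0.05392478]
side [[347.73697802   0.         248.45611107]
 [  0.         347.73697802 192.56717584]
 [  0.           0.           1.        ]] [ 0.41835945 -1.00514864  0.72789357] [ 0.87526414 -0.05324616  0.03611441 -0.47934671]
```

View pics/top0.png

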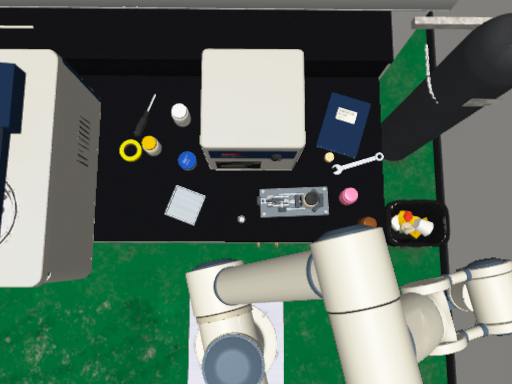

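View pics/side0.png

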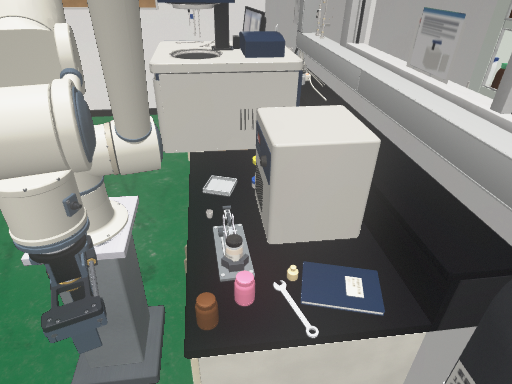

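Top: clamp with its +y end to the left, centred near (293,202), the jar near (311,199), tray near (185,205), crucible at (241,219). The oven stands close beyond the clamp. Side: the clamp is around (233,245).

```bash
cat > h.py <<'E'
import numpy as np,cv2
from scipy.spatial.transform import Rotation as R
def ray(c,uv):
    d=R.from_quat(c["attitude"]).as_matrix()@np.linalg.inv(c["K"])@np.array([uv[0],uv[1],1.]);return np.array(c["eye"]),d
def onplane(c,uv,z):
    o,d=ray(c,uv);return o+d*(z-o[2])/d[2]
def proj(c,p):
    q=c["K"]@R.from_quat(c["attitude"]).as_matrix().T@(np.array(p)-c["eye"]);return q[:2]/q[2]
E
python3 - <<'E'
from h import *
c=np.load("top0.npz");im=c["pixels"]
a=cv2.resize(im[175:235,155:365],None,fx=3.8,fy=3.8,interpolation=cv2.INTER_CUBIC)
s=np.load("side0.npz");b=cv2.resize(s["pixels"][170:290,190:310],None,fx=3,fy=3,interpolation=cv2.INTER_CUBIC)
out=np.zeros((a.shape[0]+b.shape[0],798,3),np.uint8);out[:a.shape[0],:a.shape[1]]=a;out[a.shape[0]:,:b.shape[1]]=b
cv2.imwrite("pics/z.png",out);print(a.shape)
g=cv2.cvtColor(im,cv2.COLOR_BGR2GRAY)
for nm,(x0,x1,y0,y1),z in(("clamp",(250,335,180,222),.012),("tray",(160,212,180,230),.018)):
    m=np.zeros_like(g);m[y0:y1,x0:x1]=(g[y0:y1,x0:x1]>60)
    m=cv2.morphologyEx(m,cv2.MORPH_CLOSE,np.ones((5,5)))
    k=max(cv2.findContours(m,0,2)[0],key=cv2.contourArea)
    bx=cv2.boxPoints(cv2.minAreaRect(k));w=np.array([onplane(c,p,z)[:2] for p in bx])
    e=np.diff(w,axis=0);print(nm,bx.round(1).tolist(),w.round(4).tolist(),w.mean(0).round(4),np.linalg.norm(e,axis=1).round(3),np.degrees(np.arctan2(e[:,1],e[:,0])).round(1))
E
```

```text
(228, 798, 3)
clamp [[256.3999938964844, 188.5], [327.3999938964844, 185.6999969482422], [328.5, 214.6999969482422], [257.6000061035156, 217.5]] [[0.5247, -0.0679], [0.5361, -0.3184], [0.4337, -0.3201], [0.4227, -0.0722]] [ 0.4793 -0.1946] [0.251 0.102 0.248] [ -87.4 -179.    92.5]
tray [[163.10000610351562, 213.89999389648438], [175.0, 183.3000030517578], [205.8000030517578, 195.3000030517578], [193.89999389648438, 225.89999389648438]] [[0.433, 0.2557], [0.5406, 0.2179], [0.4988, 0.109], [0.3921, 0.1479]] [0.4661 0.1826] [0.114 0.117 0.114] [ -19.4 -111.   160. ]
```

View pics/z.png

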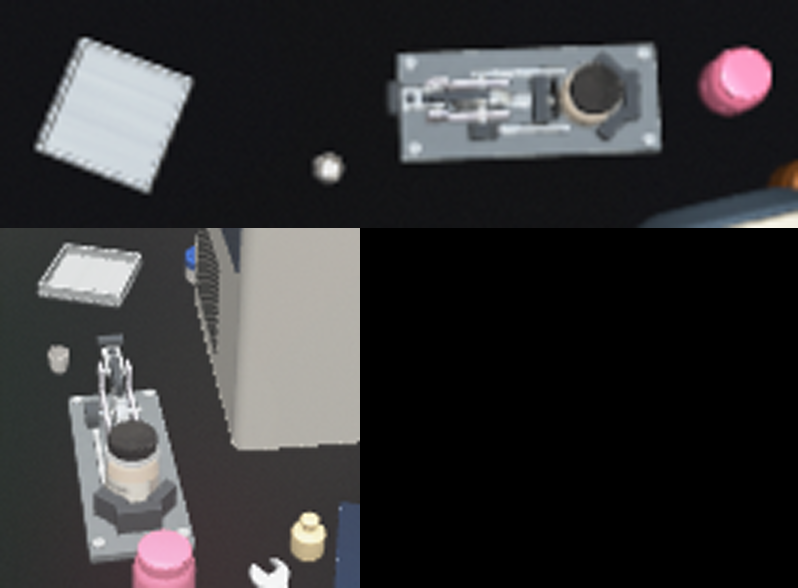

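Top crop: dark thumb bar at px (258,200.5), jar cap centre at (311.6,198), crucible at (241,219), and a pink look-alike to the right. Side crop: the bar is at the far end, and the jar stands in the V block at the near end.

Run:
```python
from h import *
c=np.load("top0.npz");s=np.load("side0.npz")
print("bar",onplane(c,(257.9,200.5),.08),onplane(s,(190+110/3,170+112/3),.08))
print("jar",onplane(c,(311.6,198.2),.092),onplane(s,(190+132/3,170+(440-228)/3),.092))
print("cruc",onplane(c,(241,219),.026),"oven",onplane(c,(250,170),.0),onplane(c,(250,150),.25))
print("plate L edge",onplane(c,(155+398/3.8,175+52/3.8),.012),onplane(c,(155+403/3.8,175+160/3.8),.012))
print("plate R edge",onplane(c,(155+655/3.8,175+43/3.8),.012),onplane(c,(155+661/3.8,175+150/3.8),.012))
```

```text
bar [ 0.4738715  -0.07165805  0.08      ] [ 0.4743464  -0.07959754  0.08      ]
jar [ 0.4811115  -0.25077612  0.092     ] [ 0.48140463 -0.2608474   0.092     ]
cruc [ 0.41596196 -0.01467341  0.026     ] oven [ 0.5932158  -0.04501103  0.        ] [ 0.60759797 -0.0434221   0.25      ]
plate L edge [ 0.52422035 -0.07955286  0.012     ] [ 0.42410432 -0.08430112  0.012     ]
plate R edge [ 0.53405742 -0.318205    0.012     ] [ 0.43453135 -0.3215585   0.012     ]
```

```bash
cat >> h.py <<'E'
def go(p,psi=None):
    "numbers of a row to TCP p with tool x at yaw psi (deg), tool down"
    from rig import read_state
    s=read_state();M=R.from_quat(s["orientation"])
    t=M.inv().apply(np.array(p)-s["ee_pos"])/.5
    a=np.zeros(3)
    if psi is not None:
        h=np.radians(psi);T=np.array([[np.cos(h),np.sin(h),0],[np.sin(h),-np.cos(h),0],[0,0,-1]]).T
        a=np.degrees((M.inv()*R.from_matrix(T)).as_rotvec())/30
    print("shift",t.round(4).tolist(),"turn",a.round(4).tolist(),"rows",round(np.linalg.norm(t)*12,1))
E
python3 -c "
from h import *
go([.473,-.069,.2],2.4)"
```

```text
shift [0.8524, -0.8166, 0.0278] turn [-0.0021, 0.0001, 0.5403] rows 14.2
```

Emit:
{"method": "send_rows", "body": {"plan": [[[0.852,-0.817,0.028],[-0.002,0,0.54],-1],[[0.852,-0.817,0.028],[-0.002,0,0.54],-1],[[0.852,-0.817,0.028],[-0.002,0,0.54],-1],[[0.852,-0.817,0.028],[-0.002,0,0.54],-1],[[0.852,-0.817,0.028],[-0.002,0,0.54],-1],[[0.852,-0.817,0.028],[-0.002,0,0.54],-1],[[0.852,-0.817,0.028],[-0.002,0,0.54],-1],[[0.852,-0.817,0.028],[-0.002,0,0.54],-1]], "force": 10}}

```text
time: 0.77
ee_pos: [0.3541, -0.295, 0.2059]
orientation: [1.0, 0.021, 0.0, 0.0]
contact_force: [1.7, -0.4, 0.3]
opening: 0.0408
gripper_force: 0.0
```

```bash
python3 -c "
from h import *
go([.473,-.069,.2],2.4)"
```

```text
shift [0.2565, -0.4418, 0.0114] turn [0.0017, -0.0001, -0.0003] rows 6.1
```

Emit:
{"method": "send_rows", "body": {"plan": [[[0.25,-0.43,0.01],[0,0,0],-1],[[0.25,-0.43,0.01],[0,0,0],-1],[[0.25,-0.43,0.01],[0,0,0],-1],[[0.25,-0.43,0.01],[0,0,0],-1],[[0.25,-0.43,0.01],[0,0,0],-1],[[0.25,-0.43,0.01],[0,0,0],-1],[[0.25,-0.43,0.01],[0,0,0],-1],[[0.25,-0.43,0.01],[0,0,0],-1]]}}

```text
time: 1.43
ee_pos: [0.4701, -0.075, 0.2005]
orientation: [1.0, 0.023, -0.0, 0.0]
contact_force: [-1.0, -0.2, -0.4]
opening: 0.0003
gripper_force: 0.0
```

```bash
python3 -c "
from h import *
from rig import *
go([.473,-.069,.2],2.4)
c=capture('wrist');cv2.imwrite('pics/w1.png',c['pixels']);np.savez('w1.npz',**c);print(c['eye'],c['K'][0])
print([proj(c,p).round() for p in ([.4739,-.075,.084],[.4813,-.2509,.092])])
print(read_state()['contact_force'],read_state()['ee_pos'])"
```

```text
shift [0.0064, -0.0118, 0.001] turn [0.0017, 0.0006, 0.0082] rows 0.2
[ 0.54871636 -0.07186444  0.3714155 ] [313.90364331   0.         251.37641546]
[array([251., 187.]), array([441., 190.])]
[-0.34716445  0.24518824 -0.52775979] [ 0.46957402 -0.07632367  0.20057662]
```

View pics/w1.png

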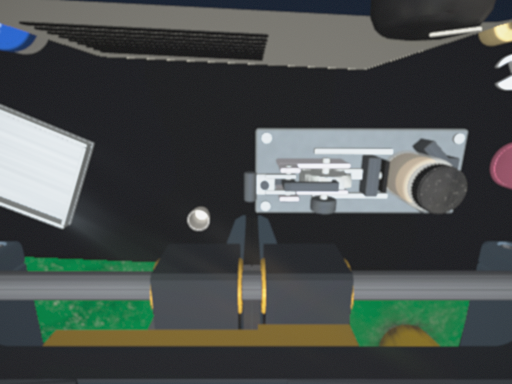

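Wrist view: thumb bar at (248,187), about 2 mm further to +y than predicted; finger tips at (252,220); jar cap at (440,188). Now descending above the bar.

Emit:
{"method": "send_rows", "body": {"plan": [[[0.008,-0.014,0.07],[0,0,0],-1],[[0.008,-0.014,0.14],[0,0,0],-1],[[0.008,-0.014,0.18],[0,0,0],-1],[[0.008,-0.014,0.21],[0,0,0],-1],[[0.008,-0.014,0.216],[0,0,0],-1],[[0.008,-0.014,0.216],[0,0,0],-1],[[0.008,-0.014,0.216],[0,0,0],-1],[[0.008,-0.014,0.216],[0,0,0],-1]]}}

```text
time: 2.15
ee_pos: [0.4739, -0.0705, 0.0939]
orientation: [1.0, 0.021, 0.001, 0.001]
contact_force: [0.4, -0.0, -0.4]
opening: 0.0002
gripper_force: 0.0
```

```bash
python3 -c "
from h import *
from rig import *
go([.473,-.069,.09],2.4)
s=read_state();print(s['contact_force'],s['ee_pos'])
c=capture('side');np.savez('s1.npz',**c);cv2.imwrite('pics/s1.png',cv2.resize(c['pixels'][170:290,180:300],None,fx=5,fy=5,interpolation=cv2.INTER_CUBIC))"
```

```text
shift [-0.0016, -0.0032, 0.0077] turn [0.003, -0.0034, -0.0012] rows 0.1
[ 0.41742965 -0.02004153 -0.4331305 ] [ 0.47388006 -0.07054889  0.09387863]
```

View pics/s1.png

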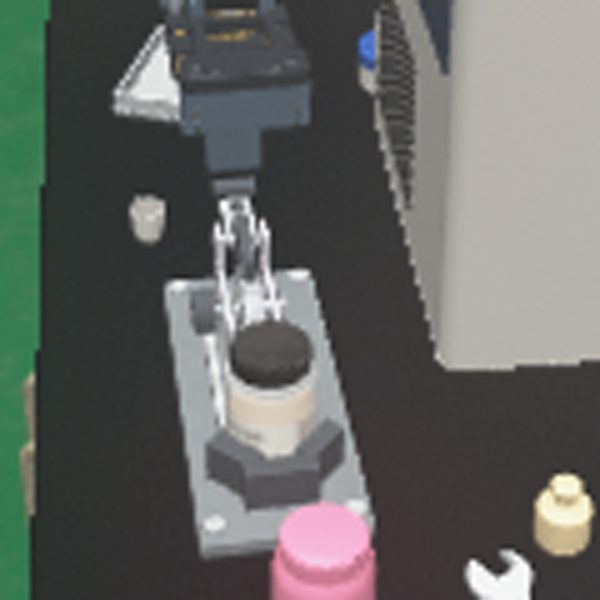

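The closed fingers sit just above the bar (235,185 in the crop). Creeping down now.

Emit:
{"method": "send_rows", "body": {"plan": [[[-0.001,0,0.004],[0,0,0],-1],[[-0.001,0,0.008],[0,0,0],-1],[[-0.001,0,0.012],[0,0,0],-1],[[-0.001,0,0.015],[0,0,0],-1],[[-0.001,0,0.018],[0,0,0],-1],[[-0.001,0,0.02],[0,0,0],-1],[[-0.001,0,0.02],[0,0,0],-1]]}}

```text
time: 2.78
ee_pos: [0.4727, -0.0699, 0.0825]
orientation: [1.0, 0.021, -0.0, 0.0]
contact_force: [0.5, -0.6, -1.0]
opening: 0.0005
gripper_force: 0.0
```

Emit:
{"method": "send_rows", "body": {"plan": [[[0,0,0.001],[0,0,0],-1],[[0,0,0.002],[0,0,0],-1],[[0,0,0.003],[0,0,0],-1],[[0,0,0.004],[0,0,0],-1],[[0,0,0.004],[0,0,0],-1],[[0,0,0.004],[0,0,0],-1]]}}

```text
time: 3.28
ee_pos: [0.4729, -0.07, 0.0808]
orientation: [1.0, 0.021, 0.0, 0.001]
contact_force: [-0.6, 0.4, 0.2]
opening: 0.0007
gripper_force: 0.2
```

Emit:
{"method": "send_rows", "body": {"plan": [[[0,0,0.001],[0,0,0],-1],[[0,0,0.002],[0,0,0],-1],[[0,0,0.002],[0,0,0],-1],[[0,0,0.002],[0,0,0],-1]]}}

```text
time: 3.62
ee_pos: [0.4729, -0.0698, 0.0798]
orientation: [1.0, 0.021, 0.0, 0.0]
contact_force: [-0.7, 2.7, 4.6]
opening: 0.0006
gripper_force: 2.3
```

Emit:
{"method": "send_rows", "body": {"plan": [[[0,0,0.001],[0,0,0],-1],[[0,0,0.001],[0,0,0],-1],[[0,0,0.001],[0,0,0],-1]]}}

```text
time: 3.87
ee_pos: [0.4729, -0.0698, 0.0794]
orientation: [1.0, 0.021, 0.0, 0.0]
contact_force: [-1.0, 3.9, 6.3]
opening: 0.0004
gripper_force: 3.4
```

```bash
python3 -c "
from rig import *
s=read_state();print(s['contact_force'],s['ee_pos'])"
```

```text
[-0.95986803  3.85091169  6.31992448] [ 0.47289795 -0.06977612  0.07940901]
```

The contact has a sideways (+y) part, so the tip sits to the +y side of the crest. I'll back off, shift 4 mm to -y and press again.

Emit:
{"method": "send_rows", "body": {"plan": [[[0.001,0,-0.006],[0,0,0],-1],[[0.001,0,-0.012],[0,0,0],-1],[[0.001,0.004,-0.012],[0,0,0],-1],[[0.001,0.008,-0.012],[0,0,0],-1],[[0.001,0.008,-0.008],[0,0,0],-1],[[0.001,0.008,-0.004],[0,0,0],-1],[[0.001,0.008,-0.002],[0,0,0],-1],[[0.001,0.008,-0.002],[0,0,0],-1]]}}

```text
time: 4.53
ee_pos: [0.4734, -0.0739, 0.08]
orientation: [1.0, 0.021, -0.0, 0.0]
contact_force: [-0.4, -0.9, 1.9]
opening: 0.0002
gripper_force: 0.9
```

Emit:
{"method": "send_rows", "body": {"plan": [[[0,0,0.001],[0,0,0],-1],[[0,0,0.002],[0,0,0],-1],[[0,0,0.002],[0,0,0],-1],[[0,0,0.002],[0,0,0],-1]]}}

```text
time: 4.87
ee_pos: [0.4736, -0.0738, 0.0794]
orientation: [1.0, 0.021, 0.0, 0.0]
contact_force: [-0.7, 1.1, 3.5]
opening: 0.0007
gripper_force: 1.4
```

Emit:
{"method": "send_rows", "body": {"plan": [[[0,0,0.001],[0,0,0],-1],[[0,0,0.001],[0,0,0],-1],[[0,0,0.001],[0,0,0],-1]]}}

```text
time: 5.12
ee_pos: [0.4736, -0.0739, 0.0789]
orientation: [1.0, 0.021, 0.0, 0.001]
contact_force: [-0.7, 1.3, 7.6]
opening: 0.0005
gripper_force: 3.5
```

Emit:
{"method": "send_rows", "body": {"plan": [[[0,0,0.001],[0,0,0],-1],[[0,0,0.001],[0,0,0],-1],[[0,0,0.001],[0,0,0],-1]]}}

```text
time: 5.37
ee_pos: [0.4736, -0.0738, 0.0784]
orientation: [1.0, 0.021, 0.0, 0.0]
contact_force: [-1.2, 2.3, 6.2]
opening: 0.0001
gripper_force: 3.5
```

Emit:
{"method": "send_rows", "body": {"plan": [[[0,0,0.001],[0,0,0],-1],[[0,0,0.001],[0,0,0],-1],[[0,0,0.001],[0,0,0],-1]]}}

```text
time: 5.62
ee_pos: [0.4736, -0.0736, 0.078]
orientation: [1.0, 0.021, 0.0, 0.0]
contact_force: [-1.5, 3.3, 8.3]
opening: 0.0003
gripper_force: 4.1
```

Emit:
{"method": "send_rows", "body": {"plan": [[[0,-0.001,0.001],[0,0,0],-1],[[0,-0.001,0.001],[0,0,0],-1],[[0,-0.001,0.001],[0,0,0],-1]]}}

```text
time: 5.87
ee_pos: [0.4736, -0.0734, 0.0775]
orientation: [1.0, 0.021, 0.0, 0.001]
contact_force: [-0.4, 1.0, 7.9]
opening: 0.0007
gripper_force: 4.0
```

Emit:
{"method": "send_rows", "body": {"plan": [[[0,0,0.001],[0,0,0],-1],[[0,0,0.001],[0,0,0],-1],[[0,0,0.001],[0,0,0],-1]]}}

```text
time: 6.12
ee_pos: [0.4736, -0.0732, 0.0769]
orientation: [1.0, 0.021, 0.0, 0.0]
contact_force: [-0.2, 3.0, 7.4]
opening: 0.0004
gripper_force: 3.6
```

```bash
python3 -c "
from h import *
from rig import *
c=capture('side');a=np.load('s1.npz')['pixels']
d=cv2.absdiff(c['pixels'],a)[195:262,215:262].max(2)
print(read_state()['contact_force'],(d>25).sum());print([(i+195,int((r>25).sum())) for i,r in enumerate(d) if (r>25).any()])"
```

```text
[-0.08177687  3.20954923  6.99078724] 150
[(195, 7), (196, 11), (197, 15), (198, 15), (199, 15), (200, 14), (201, 4), (204, 10), (205, 9), (206, 10), (207, 2), (208, 1), (209, 7), (210, 5), (211, 3), (212, 5), (213, 2), (214, 2), (216, 1), (217, 1), (218, 1), (219, 2), (225, 3), (226, 3), (227, 1), (235, 1)]
```

Emit:
{"method": "send_rows", "body": {"plan": [[[0,-0.001,0.001],[0,0,0],-1],[[0,-0.001,0.001],[0,0,0],-1],[[0,-0.001,0.001],[0,0,0],-1]]}}

```text
time: 6.42
ee_pos: [0.4736, -0.073, 0.0764]
orientation: [1.0, 0.021, 0.0, 0.001]
contact_force: [-0.9, -0.3, 6.5]
opening: 0.0004
gripper_force: 3.1
```

Emit:
{"method": "send_rows", "body": {"plan": [[[0,0,0.001],[0,0,0],-1],[[0,0,0.001],[0,0,0],-1],[[0,0,0.001],[0,0,0],-1]]}}

```text
time: 6.67
ee_pos: [0.4736, -0.0729, 0.0759]
orientation: [1.0, 0.021, 0.0, 0.001]
contact_force: [-0.6, 0.9, 6.1]
opening: 0.0001
gripper_force: 3.0
```

```bash
cat > w.py <<'E'
from h import *
from rig import *
import sys
c=capture('side');np.savez(sys.argv[1]+'.npz',**c);a=np.load('s1.npz')['pixels']
d=cv2.absdiff(c['pixels'],a)[195:290,215:262].max(2)
print(read_state()['contact_force'],(d>25).sum());print([(i+195,int((r>25).sum())) for i,r in enumerate(d) if (r>25).any()])
E
python3 w.py s2
```

```text
[-0.52809952  1.05389422  6.27902551] 158
[(195, 8), (196, 11), (197, 15), (198, 15), (199, 15), (200, 13), (201, 4), (202, 1), (203, 1), (204, 10), (205, 9), (206, 10), (207, 2), (208, 1), (209, 8), (210, 6), (211, 5), (212, 5), (213, 3), (214, 2), (216, 1), (217, 1), (218, 1), (219, 2), (221, 2), (225, 4), (226, 3)]
```

Emit:
{"method": "send_rows", "body": {"plan": [[[0,0,0.001],[0,0,0],-1],[[0,0,0.001],[0,0,0],-1],[[0,0,0.001],[0,0,0],-1]]}}

```text
time: 6.97
ee_pos: [0.4736, -0.0728, 0.0755]
orientation: [1.0, 0.021, 0.0, 0.0]
contact_force: [-0.6, 2.3, 7.5]
opening: 0.0006
gripper_force: 3.9
```

```bash
python3 w.py s3
```

```text
[-1.48153579  2.26803383  7.49661349] 164
[(195, 7), (196, 11), (197, 15), (198, 15), (199, 15), (200, 15), (201, 4), (202, 3), (203, 1), (204, 10), (205, 9), (206, 10), (207, 2), (208, 2), (209, 8), (210, 7), (211, 5), (212, 5), (213, 3), (214, 2), (216, 2), (217, 1), (218, 1), (219, 2), (221, 1), (225, 3), (226, 3), (227, 1), (235, 1)]
```

Emit:
{"method": "send_rows", "body": {"plan": [[[0,-0.001,0.001],[0,0,0],-1],[[0,-0.001,0.001],[0,0,0],-1],[[0,-0.001,0.001],[0,0,0],-1],[[0,-0.001,0.001],[0,0,0],-1]]}}

```text
time: 7.35
ee_pos: [0.4736, -0.0725, 0.0748]
orientation: [1.0, 0.021, 0.0, 0.001]
contact_force: [-0.3, 0.3, 3.9]
opening: 0.0002
gripper_force: 2.0
```

```bash
python3 w.py s3
```

```text
[0.38136666 0.09351173 3.97060886] 195
[(195, 8), (196, 11), (197, 15), (198, 15), (199, 15), (200, 15), (201, 5), (202, 4), (203, 1), (204, 10), (205, 10), (206, 10), (207, 3), (208, 1), (209, 8), (210, 7), (211, 5), (212, 6), (213, 4), (214, 3), (215, 1), (216, 1), (217, 1), (218, 1), (219, 2), (221, 2), (224, 2), (225, 5), (226, 5), (227, 2), (230, 2), (231, 1), (234, 1), (235, 2), (242, 2), (243, 3), (245, 1), (247, 5)]
```

Force has dropped to 3.9 N and the image is changing in the jaw area, so the pawl is clear. Holding it there.

Emit:
{"method": "send_rows", "body": {"plan": [[[0,0,0],[0,0,0],-1],[[0,0,0],[0,0,0],-1],[[0,0,0],[0,0,0],-1],[[0,0,0],[0,0,0],-1],[[0,0,0],[0,0,0],-1],[[0,0,0],[0,0,0],-1],[[0,0,0],[0,0,0],-1],[[0,0,0],[0,0,0],-1]]}}

```text
time: 8.07
ee_pos: [0.4735, -0.0724, 0.0748]
orientation: [1.0, 0.021, 0.0, 0.001]
contact_force: [0.9, 0.0, 3.4]
opening: 0.0007
gripper_force: 1.8
```

Emit:
{"method": "send_rows", "body": {"plan": [[[0,0,0],[0,0,0],-1],[[0,0,0],[0,0,0],-1],[[0,0,0],[0,0,0],-1],[[0,0,0],[0,0,0],-1],[[0,0,0],[0,0,0],-1],[[0,0,0],[0,0,0],-1],[[0,0,0],[0,0,0],-1],[[0,0,0],[0,0,0],-1]]}}

```text
time: 8.73
ee_pos: [0.4735, -0.0724, 0.0748]
orientation: [1.0, 0.021, 0.0, 0.001]
contact_force: [1.4, 0.6, 1.5]
opening: 0.0003
gripper_force: 1.1
```

```bash
python3 w.py s4; python3 -c "
from h import *
from rig import *
a=capture('wrist');cv2.imwrite('pics/w2.png',np.vstack([cv2.resize(np.load(f)['pixels'][180:270,215:275] if f else capture('side')['pixels'][180:270,215:275],None,fx=3,fy=3,interpolation=2) for f in ('s1.npz','s4.npz')]));np.savez('w2.npz',**a)
x=cv2.resize(a['pixels'],None,fx=1,fy=1);y=cv2.imread('pics/w2.png');o=np.zeros((540,180+512,3),np.uint8);o[:,:180]=y;o[:384,180:]=x;cv2.imwrite('pics/w2.png',o)"
```

```text
[-0.06206227  0.62603871  3.64624869] 201
[(195, 8), (196, 11), (197, 15), (198, 15), (199, 15), (200, 15), (201, 5), (202, 4), (203, 2), (204, 11), (205, 9), (206, 10), (207, 3), (208, 1), (209, 8), (210, 7), (211, 4), (212, 6), (213, 4), (214, 3), (215, 1), (216, 1), (217, 1), (218, 1), (219, 2), (221, 2), (224, 2), (225, 5), (226, 3), (229, 3), (230, 1), (231, 1), (234, 1), (235, 1), (239, 1), (240, 1), (241, 2), (242, 4), (243, 3), (244, 1), (245, 2), (246, 1), (247, 5)]
```

View pics/w2.png

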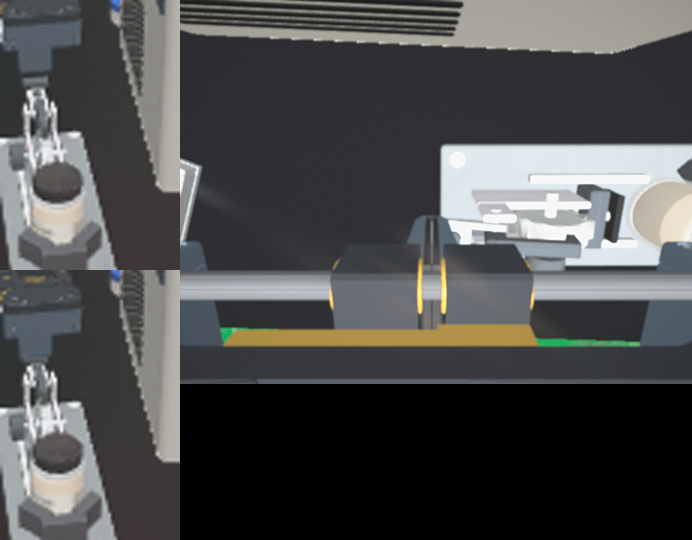

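The wrist view shows a gap between the jaw (x≈410–445 in its own pixels) and the jar. I'll compare jaw positions in the two views.

```bash
python3 -c "
from h import *
from rig import *
a=np.load('w1.npz');b=np.load('w2.npz')
print([onplane(a,(u,172),.039)[:2].round(4) for u in (362,367,387)],[onplane(b,(u,212),.039)[:2].round(4) for u in (400,412,444)])
c=capture('wrist');np.savez('w3.npz',**c)
p=cv2.resize(a['pixels'][120:220,240:480],None,fx=3.3,fy=3.3,interpolation=2)
q=cv2.resize(c['pixels'][140:275,250:512],None,fx=2.2,fy=2.2,interpolation=2)
o=np.zeros((p.shape[0]+q.shape[0]-30,800,3),np.uint8);o[:p.shape[0],:p.shape[1]]=p;o[p.shape[0]:,:q.shape[1]]=q[:-30]
cv2.imwrite('pics/w3.png',o);print(o.shape,p.shape)"
```

```text
[array([ 0.4846, -0.1949]), array([ 0.4849, -0.2003]), array([ 0.4859, -0.2219])] [array([ 0.4848, -0.1764]), array([ 0.4852, -0.1847]), array([ 0.4861, -0.207 ])]
(597, 800, 3) (330, 792, 3)
```

View pics/w3.png

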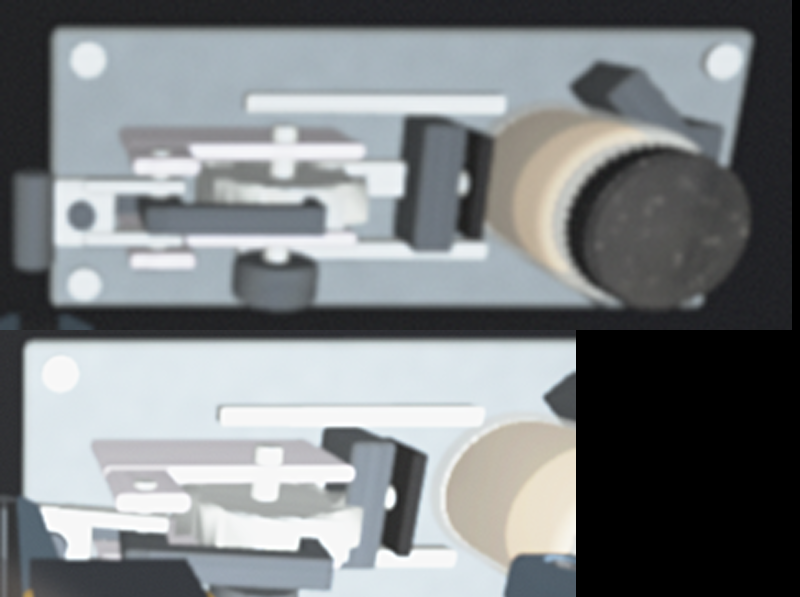

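The jaw has moved about 17 mm of the 24, so it is probably caught near 1.05 rad. I'll press in slightly more and compare.

Emit:
{"method": "send_rows", "body": {"plan": [[[0,0,0.001],[0,0,0],-1],[[0,0,0.001],[0,0,0],-1],[[0,0,0.001],[0,0,0],-1],[[0,0,0.001],[0,0,0],-1]]}}

```text
time: 9.22
ee_pos: [0.4734, -0.0724, 0.0743]
orientation: [1.0, 0.021, 0.0, 0.0]
contact_force: [1.2, -0.3, 5.8]
opening: 0.0008
gripper_force: 2.9
```

```bash
cat > v.py <<'E'
from h import *
from rig import *
import sys
a=np.load('w3.npz')['pixels'];c=capture('wrist');np.savez(sys.argv[1]+'.npz',**c)
d=cv2.absdiff(c['pixels'],a)[180:270,380:470].max(2)
print(read_state()['contact_force'],(d>40).sum())
for r in (205,215,225): print(r,c['pixels'][r,400:456:2].mean(1).astype(int).tolist(),a[r,400:456:2].mean(1).astype(int).tolist())
E
python3 v.py w4
```

```text
[1.12914656 1.02271369 3.9121795 ] 837
205 [247, 247, 247, 247, 247, 252, 176, 162, 161, 156, 158, 151, 74, 47, 49, 49, 64, 77, 77, 132, 229, 229, 228, 227, 216, 214, 224, 238] [247, 247, 247, 247, 248, 252, 160, 158, 158, 163, 160, 155, 157, 155, 85, 46, 48, 48, 61, 77, 78, 119, 225, 226, 216, 214, 236, 224]
215 [172, 175, 160, 160, 160, 160, 163, 163, 159, 156, 167, 250, 255, 89, 48, 61, 79, 79, 110, 226, 231, 230, 230, 219, 216, 230, 222, 175] [154, 151, 149, 161, 151, 159, 160, 159, 164, 163, 158, 156, 165, 250, 255, 92, 45, 58, 78, 78, 105, 225, 229, 217, 216, 234, 215, 175]
225 [236, 242, 244, 244, 244, 243, 241, 193, 157, 159, 112, 47, 47, 49, 56, 74, 77, 97, 221, 231, 230, 230, 230, 229, 219, 217, 231, 204] [237, 244, 245, 245, 243, 240, 234, 205, 163, 160, 158, 160, 118, 47, 46, 47, 54, 74, 77, 95, 218, 231, 230, 227, 217, 219, 234, 189]
```

Emit:
{"method": "send_rows", "body": {"plan": [[[0,0,0],[0,0,0],-1],[[0,0,0],[0,0,0],-1],[[0,0,0],[0,0,0],-1],[[0,0,0],[0,0,0],-1],[[0,0,0],[0,0,0],-1],[[0,0,0],[0,0,0],-1],[[0,0,0],[0,0,0],-1],[[0,0,0],[0,0,0],-1]]}}

```text
time: 9.93
ee_pos: [0.4735, -0.0724, 0.0743]
orientation: [1.0, 0.021, 0.0, 0.001]
contact_force: [0.9, 1.2, 3.5]
opening: 0.0006
gripper_force: 2.0
```

```bash
python3 v.py w5
```

```text
[0.7272186  2.08405029 4.32353147] 1289
205 [247, 247, 247, 247, 247, 252, 176, 157, 156, 158, 117, 49, 49, 47, 53, 75, 77, 86, 199, 232, 230, 229, 228, 228, 216, 215, 225, 228] [247, 247, 247, 247, 248, 252, 160, 158, 158, 163, 160, 155, 157, 155, 85, 46, 48, 48, 61, 77, 78, 119, 225, 226, 216, 214, 236, 224]
215 [182, 165, 160, 158, 158, 160, 160, 157, 156, 224, 251, 213, 45, 50, 73, 81, 79, 172, 231, 230, 231, 231, 230, 219, 216, 231, 224, 175] [154, 151, 149, 161, 151, 159, 160, 159, 164, 163, 158, 156, 165, 250, 255, 92, 45, 58, 78, 78, 105, 225, 229, 217, 216, 234, 215, 175]
225 [248, 246, 246, 245, 245, 243, 240, 230, 155, 69, 45, 47, 48, 66, 79, 75, 157, 231, 231, 230, 230, 230, 231, 228, 218, 217, 233, 205] [237, 244, 245, 245, 243, 240, 234, 205, 163, 160, 158, 160, 118, 47, 46, 47, 54, 74, 77, 95, 218, 231, 230, 227, 217, 219, 234, 189]
```

It is still running back; I'll keep holding.

Emit:
{"method": "send_rows", "body": {"plan": [[[0,0,0],[0,0,0],-1],[[0,0,0],[0,0,0],-1],[[0,0,0],[0,0,0],-1],[[0,0,0],[0,0,0],-1],[[0,0,0],[0,0,0],-1],[[0,0,0],[0,0,0],-1],[[0,0,0],[0,0,0],-1],[[0,0,0],[0,0,0],-1]]}}

```text
time: 10.65
ee_pos: [0.4735, -0.0724, 0.0743]
orientation: [1.0, 0.021, 0.0, 0.001]
contact_force: [-0.6, 0.3, 3.6]
opening: 0.0005
gripper_force: 2.0
```

```bash
python3 v.py w6
```

```text
[0.13440348 0.9545886  3.55375521] 1286
205 [247, 247, 247, 247, 247, 252, 176, 157, 156, 159, 117, 48, 49, 50, 52, 75, 80, 87, 199, 233, 230, 229, 228, 227, 216, 214, 226, 229] [247, 247, 247, 247, 248, 252, 160, 158, 158, 163, 160, 155, 157, 155, 85, 46, 48, 48, 61, 77, 78, 119, 225, 226, 216, 214, 236, 224]
215 [181, 165, 159, 158, 158, 160, 160, 157, 156, 223, 251, 213, 46, 50, 72, 80, 80, 172, 231, 231, 230, 230, 230, 219, 216, 231, 224, 174] [154, 151, 149, 161, 151, 159, 160, 159, 164, 163, 158, 156, 165, 250, 255, 92, 45, 58, 78, 78, 105, 225, 229, 217, 216, 234, 215, 175]
225 [249, 247, 246, 245, 245, 243, 240, 231, 152, 65, 46, 46, 48, 67, 79, 75, 163, 233, 230, 230, 230, 230, 230, 229, 218, 217, 232, 201] [237, 244, 245, 245, 243, 240, 234, 205, 163, 160, 158, 160, 118, 47, 46, 47, 54, 74, 77, 95, 218, 231, 230, 227, 217, 219, 234, 189]
```

Emit:
{"method": "send_rows", "body": {"plan": [[[0,0,0],[0,0,0],-1],[[0,0,0],[0,0,0],-1],[[0,0,0],[0,0,0],-1],[[0,0,0],[0,0,0],-1],[[0,0,0],[0,0,0],-1],[[0,0,0],[0,0,0],-1],[[0,0,0],[0,0,0],-1],[[0,0,0],[0,0,0],-1]]}}

```text
time: 11.37
ee_pos: [0.4735, -0.0724, 0.0743]
orientation: [1.0, 0.021, 0.0, 0.001]
contact_force: [0.0, 0.9, 4.0]
opening: 0.0005
gripper_force: 2.0
```

```bash
python3 v.py w7;python3 -c "
from h import *
b=np.load('w7.npz')
for r in (205,215,225): print(onplane(b,(434,r),.039))"
```

```text
[-0.03707994  1.8226337   3.54295259] 1311
205 [247, 247, 247, 247, 247, 252, 175, 156, 156, 159, 116, 50, 49, 50, 53, 74, 79, 87, 199, 232, 230, 229, 228, 227, 217, 214, 226, 229] [247, 247, 247, 247, 248, 252, 160, 158, 158, 163, 160, 155, 157, 155, 85, 46, 48, 48, 61, 77, 78, 119, 225, 226, 216, 214, 236, 224]
215 [183, 165, 160, 158, 159, 161, 161, 158, 156, 230, 251, 213, 45, 50, 73, 80, 80, 172, 231, 230, 231, 230, 230, 219, 216, 231, 224, 176] [154, 151, 149, 161, 151, 159, 160, 159, 164, 163, 158, 156, 165, 250, 255, 92, 45, 58, 78, 78, 105, 225, 229, 217, 216, 234, 215, 175]
225 [249, 247, 246, 246, 245, 243, 241, 231, 152, 65, 44, 48, 49, 67, 78, 74, 164, 232, 230, 230, 230, 230, 230, 228, 218, 217, 232, 202] [237, 244, 245, 245, 243, 240, 234, 205, 163, 160, 158, 160, 118, 47, 46, 47, 54, 74, 77, 95, 218, 231, 230, 227, 217, 219, 234, 189]
[ 0.49103115 -0.19868274  0.039     ]
[ 0.48376826 -0.20017263  0.039     ]
[ 0.47636771 -0.20169076  0.039     ]
```

The jaw edge is now stationary at y≈-0.200, 23–24 mm from where it started, so it is fully open. Releasing the lever and moving over the jar.

Emit:
{"method": "send_rows", "body": {"plan": [[[0,0,-0.01],[0,0,0],-1],[[0,0,-0.03],[0,0,0],-1],[[0,0,-0.08],[0,0,0],-1],[[0,0,-0.16],[0,0,0],-1],[[0,0,-0.23],[0,0,0],-1],[[0,0,-0.23],[0,0,0],-1],[[0,0,-0.23],[0,0,0],-1]]}}

```text
time: 12.0
ee_pos: [0.4743, -0.0726, 0.1912]
orientation: [1.0, 0.021, 0.002, 0.001]
contact_force: [-0.3, 0.7, -0.8]
opening: 0.0005
gripper_force: 0.0
```

```bash
python3 -c "
from h import *
go([.481,-.251,.19],2.4)"
```

```text
shift [-0.0016, 0.3571, 0.0032] turn [0.0044, -0.0071, 0.0003] rows 4.3
```

Emit:
{"method": "send_rows", "body": {"plan": [[[0,0.07,0],[0,0,0],0.65],[[0,0.15,0],[0,0,0],0.65],[[0,0.23,0],[0,0,0],0.65],[[0,0.3,0],[0,0,0],0.65],[[0,0.357,0],[0,0,0],0.65],[[0,0.357,0],[0,0,0],0.65],[[0,0.357,0],[0,0,0],0.65],[[0,0.357,0],[0,0,0],0.65]]}}

```text
time: 12.67
ee_pos: [0.4801, -0.2499, 0.1884]
orientation: [1.0, 0.021, -0.001, -0.0]
contact_force: [-0.0, 0.2, -0.3]
opening: 0.0509
gripper_force: 0.0
```

```bash
python3 -c "
from h import *
from rig import *
go([.481,-.251,.045],2.4)
c=capture('wrist');cv2.imwrite('pics/w8.png',c['pixels']);np.savez('w8.npz',**c);print(proj(c,[.481,-.251,.092]),proj(c,[.481,-.251,.039]),proj(c,read_state()['ee_pos']))"
```

```text
shift [0.0022, 0.0024, 0.2868] turn [-0.0011, 0.0035, -0.0005] rows 3.4
[251.77681898 196.07527699] [251.70419046 181.89101583] [249.45676102 242.93890187]
```

View pics/w8.png

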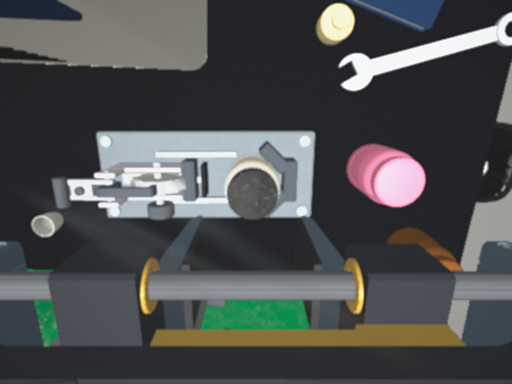

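The cap is at (252,194), centred between the fingertips (≈195 and 310). Lowering around the jar.

Emit:
{"method": "send_rows", "body": {"plan": [[[0.003,0.002,0],[0,0,0],0.65],[[0.003,0.002,0.02],[0,0,0],0.65],[[0.003,0.002,0.05],[0,0,0],0.65],[[0.003,0.002,0.09],[0,0,0],0.65],[[0.003,0.002,0.12],[0,0,0],0.65],[[0.003,0.002,0.15],[0,0,0],0.65],[[0.003,0.002,0.17],[0,0,0],0.65],[[0.003,0.002,0.17],[0,0,0],0.65]]}}

```text
time: 13.38
ee_pos: [0.4815, -0.2505, 0.1023]
orientation: [1.0, 0.021, -0.001, -0.0]
contact_force: [0.0, 0.1, 0.2]
opening: 0.0752
gripper_force: 0.0
```

Emit:
{"method": "send_rows", "body": {"plan": [[[0,0,0.03],[0,0,0],0.65],[[0,0,0.06],[0,0,0],0.65],[[0,0,0.09],[0,0,0],0.65],[[0,0,0.11],[0,0,0],0.65],[[0,0,0.113],[0,0,0],0.65],[[0,0,0.113],[0,0,0],0.65],[[0,0,0.113],[0,0,0],0.65]]}}

```text
time: 13.97
ee_pos: [0.4829, -0.2519, 0.0487]
orientation: [1.0, 0.021, 0.0, 0.001]
contact_force: [-0.2, 0.7, -0.0]
opening: 0.0753
gripper_force: 0.0
```

Emit:
{"method": "send_rows", "body": {"plan": [[[0,0,0.005],[0,0,0],0.65],[[0,0,0.005],[0,0,0],0.65],[[0,0,0.005],[0,0,0],0],[[0,0,0.005],[0,0,0],0],[[0,0,0.005],[0,0,0],0],[[0,0,0.005],[0,0,0],0],[[0,0,0.005],[0,0,0],0],[[0,0,0.005],[0,0,0],0]], "force": 15}}

```text
time: 14.63
ee_pos: [0.4823, -0.2504, 0.0457]
orientation: [1.0, 0.021, -0.0, -0.0]
contact_force: [1.8, 11.7, 8.1]
opening: 0.0525
gripper_force: 15.0
```

Emit:
{"method": "send_rows", "body": {"plan": [[[0,0,0],[0,0,0],0],[[0,0,0],[0,0,0],0],[[0,0,0],[0,0,0],0]]}}

```text
time: 14.88
ee_pos: [0.4822, -0.2504, 0.0456]
orientation: [1.0, 0.021, -0.0, -0.0]
contact_force: [0.8, 11.4, 8.2]
opening: 0.0528
gripper_force: 15.0
```

Gripped, with some side load against the V block. I'll ease 1 mm to +y and lift slowly.

Emit:
{"method": "send_rows", "body": {"plan": [[[0,-0.002,0],[0,0,0],0],[[0,-0.003,-0.004],[0,0,0],0],[[0,-0.003,-0.01],[0,0,0],0],[[0,-0.003,-0.02],[0,0,0],0],[[0,-0.003,-0.04],[0,0,0],0],[[0,-0.003,-0.06],[0,0,0],0],[[0,-0.003,-0.08],[0,0,0],0],[[0,-0.003,-0.08],[0,0,0],0]], "force": 22}}

```text
time: 15.55
ee_pos: [0.4835, -0.2509, 0.088]
orientation: [1.0, 0.021, 0.001, 0.001]
contact_force: [0.6, -0.4, -1.3]
opening: 0.0527
gripper_force: 22.0
```

```bash
python3 -c "
from h import *
from rig import *
c=capture('side');np.savez('s9.npz',**c);cv2.imwrite('pics/s9.png',cv2.resize(c['pixels'][130:290,180:340],None,fx=3.5,fy=3.5,interpolation=2))
go([.466,.1826,.15],2.4)"
```

```text
shift [0.0024, -0.8669, -0.1284] turn [0.005, -0.0043, 0.0003] rows 10.5
```

View pics/s9.png

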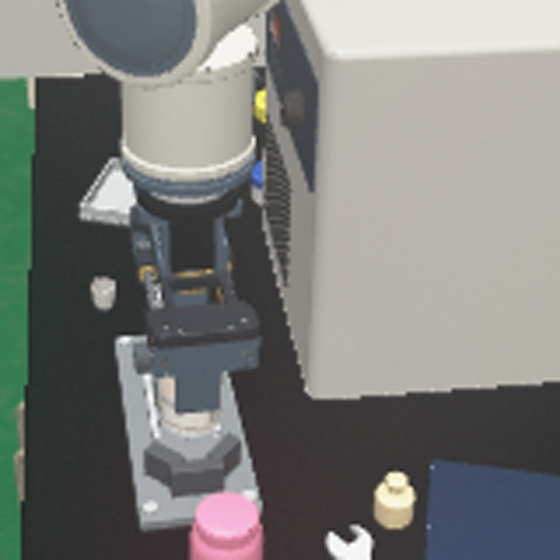

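The jar is lifted and upright in the fingers (at 190,400 in the crop). Raising it further and carrying it to the tray.

Emit:
{"method": "send_rows", "body": {"plan": [[[0,0,-0.06],[0,0,0],0],[[0,0,-0.12],[0,0,0],0],[[0,-0.03,-0.18],[0,0,0],0],[[0,-0.1,-0.2],[0,0,0],0],[[0,-0.17,-0.2],[0,0,0],0],[[-0.005,-0.24,-0.2],[0,0,0],0],[[-0.005,-0.31,-0.2],[0,0,0],0],[[-0.005,-0.37,-0.2],[0,0,0],0]]}}

```text
time: 16.27
ee_pos: [0.4713, -0.0634, 0.1852]
orientation: [1.0, 0.021, -0.0, 0.0]
contact_force: [1.0, 0.4, -1.7]
opening: 0.0528
gripper_force: 22.0
```

```bash
python3 -c "
from h import *
go([.466,.1826,.18],2.4)"
```

```text
shift [0.01, -0.492, 0.0101] turn [0.0014, 0.0003, 0.0002] rows 5.9
```

Emit:
{"method": "send_rows", "body": {"plan": [[[0.002,-0.07,0.005],[0,0,0],0],[[0.004,-0.14,0.01],[0,0,0],0],[[0.006,-0.21,0.01],[0,0,0],0],[[0.008,-0.28,0.01],[0,0,0],0],[[0.01,-0.35,0.01],[0,0,0],0],[[0.01,-0.42,0.01],[0,0,0],0],[[0.01,-0.47,0.01],[0,0,0],0],[[0.01,-0.48,0.01],[0,0,0],0]]}}

```text
time: 16.93
ee_pos: [0.4665, 0.1781, 0.1799]
orientation: [1.0, 0.022, 0.0, 0.0]
contact_force: [-1.1, -0.5, -1.2]
opening: 0.0528
gripper_force: 22.0
```

```bash
python3 -c "
from h import *
from rig import *
go([.466,.1826,.04],2.4)
c=capture('wrist');im=c['pixels'];np.savez('w10.npz',**c)
t=np.load('w1.npz')
for z in (0.018,):
  print(proj(c,[.466,.1826,z]))
  for q in ([.433,.2557],[.5406,.2179],[.4988,.109],[.3921,.1479]): print(proj(c,q+[z]).round())
cv2.imwrite('pics/w10.png',im)"
```

```text
shift [-0.0007, -0.0092, 0.2797] turn [0.0005, -0.0002, 0.0053] rows 3.4
[246.36044611 180.46227481]
[180. 206.]
[215. 108.]
[317. 153.]
[274. 244.]
```

View pics/w10.png

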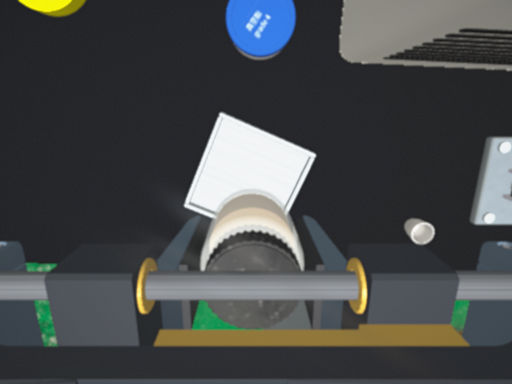

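Tray corners at (185,207), (221,113) and (315,154) put its centre near y≈0.180, just about under the jar. Lowering.

Emit:
{"method": "send_rows", "body": {"plan": [[[0,-0.003,0.04],[0,0,0],0],[[0,-0.003,0.08],[0,0,0],0],[[0,-0.003,0.12],[0,0,0],0],[[0,-0.003,0.16],[0,0,0],0],[[0,-0.003,0.2],[0,0,0],0],[[0,-0.003,0.23],[0,0,0],0],[[0,-0.003,0.25],[0,0,0],0],[[0,-0.003,0.26],[0,0,0],0]]}}

```text
time: 17.65
ee_pos: [0.4666, 0.1751, 0.0489]
orientation: [1.0, 0.021, -0.001, 0.001]
contact_force: [0.4, -0.6, -1.3]
opening: 0.0527
gripper_force: 22.0
```

Emit:
{"method": "send_rows", "body": {"plan": [[[0,0,0.004],[0,0,0],0],[[0,0,0.008],[0,0,0],0],[[0,0,0.012],[0,0,0],0],[[0,0,0.014],[0,0,0],0],[[0,0,0.016],[0,0,0],0],[[0,0,0.016],[0,0,0],0],[[0,0,0.016],[0,0,0],0]]}}

```text
time: 18.23
ee_pos: [0.4671, 0.1761, 0.0423]
orientation: [1.0, 0.021, 0.0, 0.0]
contact_force: [0.3, -0.9, -0.8]
opening: 0.0525
gripper_force: 22.0
```

Emit:
{"method": "send_rows", "body": {"plan": [[[0,0,0.002],[0,0,0],0],[[0,0,0.004],[0,0,0],0],[[0,0,0.006],[0,0,0],0],[[0,0,0.007],[0,0,0],0],[[0,0,0.007],[0,0,0],0]]}}

```text
time: 18.65
ee_pos: [0.4669, 0.176, 0.0384]
orientation: [1.0, 0.021, -0.0, 0.001]
contact_force: [-0.6, -1.2, -1.2]
opening: 0.0524
gripper_force: 22.0
```

Emit:
{"method": "send_rows", "body": {"plan": [[[0,0,0.001],[0,0,0],0],[[0,0,0.002],[0,0,0],0],[[0,0,0.002],[0,0,0],0]]}}

```text
time: 18.9
ee_pos: [0.4671, 0.176, 0.0377]
orientation: [1.0, 0.021, 0.0, 0.0]
contact_force: [-0.7, -0.0, 2.0]
opening: 0.0528
gripper_force: 22.0
```

Contact (+2 N, as expected at 37.7 mm). Releasing slowly to a 75 mm opening, then straight up.

Emit:
{"method": "send_rows", "body": {"plan": [[[0,0,0],[0,0,0],0.2],[[0,0,0],[0,0,0],0.3],[[0,0,0],[0,0,0],0.5],[[0,0,0],[0,0,0],0.7],[[0,0,0],[0,0,0],0.7],[[0,0,0],[0,0,0],0.7],[[0,0,0],[0,0,0],0.7],[[0,0,0],[0,0,0],0.7]]}}

```text
time: 19.57
ee_pos: [0.467, 0.176, 0.0375]
orientation: [1.0, 0.021, 0.0, 0.001]
contact_force: [-0.3, 0.3, 0.3]
opening: 0.0775
gripper_force: 0.0
```

Emit:
{"method": "send_rows", "body": {"plan": [[[0,0,-0.02],[0,0,0],0.7],[[0,0,-0.06],[0,0,0],0.7],[[0,0,-0.12],[0,0,0],0.7],[[0,0,-0.18],[0,0,0],0.7],[[0,0,-0.25],[0,0,0],0.7],[[0,0,-0.32],[0,0,0],0.7],[[0,0,-0.32],[0,0,0],0.7],[[0,0,-0.32],[0,0,0],0.7]]}}

```text
time: 20.23
ee_pos: [0.4679, 0.1764, 0.2]
orientation: [1.0, 0.021, 0.002, 0.0]
contact_force: [-1.1, -0.5, -0.5]
opening: 0.0774
gripper_force: 0.0
```

```bash
python3 -c "
from h import *
from rig import *
c=capture('wrist');s=capture('side')
o=np.zeros((384,800,3),np.uint8);o[:,:512]=c['pixels'];o[:384,512:]=cv2.resize(s['pixels'][160:280,180:270],(288,384));cv2.imwrite('pics/end.png',o)
print(read_state()['opening'])"
```

```text
0.07749920593466901
```

View pics/end.png

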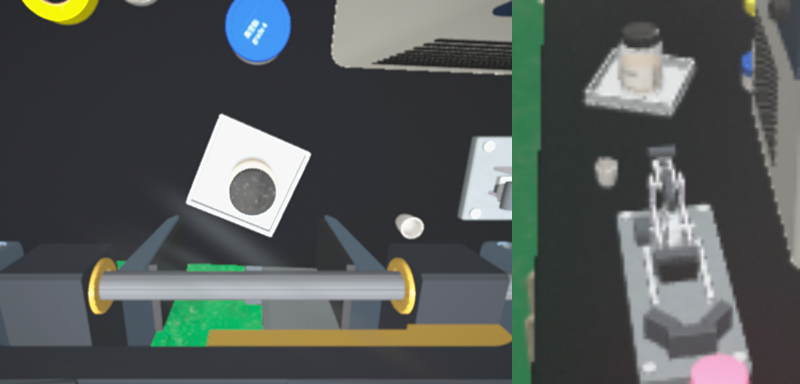

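The jar stands upright in the tray, near its centre (cap at (252,190), tray about (249,175)). The jaw is fully back, the fingers are clear and the crucible is in place.

```bash
python3 -c "
from rig import order
print(order.hand_in())"
```

```text
the job is handed in; nothing more can be done
None
```

I handed the job in after about 20 s of robot time: the jaw is fully open by the camera measurement, the lever is released, and the jar stands upright near the tray's centre; I saw no bystander disturbed, and the hand-in gave no verdict.

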